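Reset a tripped flash dryer beside the printing press

ROBOT

A 6-joint arm with a two-finger parallel gripper is mounted at the origin on the work surface. World frame = base frame: x ahead of the robot, y to its left, z up, the work surface at z = 0. Lengths are in m, angles in degrees, forces in N, time in s.
With the tool pointing down it reaches from about 0.3 to 0.75 m from the base axis. Payload 8.5 kg.
Tool frame: the origin (TCP) lies on the centre line of the jaws, within the pads' length; the fingertips stand 17 mm ahead of it and the grasp point (between the pads) lies 2 mm behind it (env.tcp_to_tips is the distance from the TCP to the fingertips, in m); z points along the fingers, y is the line along which they close (so a half turn about z gives the same grasp; the last joint's range is limited). The gripper opens to 85 mm and grips with 20 to 120 N. Pads are 22 mm wide; open, the fingers measure 114 mm over their backs; the gripper's body (76 mm by 85 mm) begins 54 mm behind the grasp point. The pads swing forward as they close: fully open they stand 13 mm farther back than shut.
Start: joints at [50.919, 21.807, 74.336, -0, 83.858, -12.336], TCP at [0.248, 0.491, 0.248] pointing down, gripper open.
Joint ranges: [-178.18, 178.18], [-50.72, 133.34], [12.68, 142.11], [-81.47, 261.47], [9.98, 163.14], [-165.26, 165.26]. Speed limits (degrees/s): [136.94, 136.94, 180, 180, 180, 180].

INTERFACE

Orientations are given as a 3x3 rotation matrix whose columns are the frame's x, y, z axes.
In Python, from rig import env gives the robot as it stands. The module is installed in compiled form; this text tells all that it offers.
- The arm moves only by the shell command python3 -m pendant 'ROWS' [FORCE]. ROWS is JSON, a list of rows, each a list of 7 numbers: the opening, from 0 (shut) to 1 (fully open), then the shift along the tool's x, y, z in m, then the turn, a rotation vector about the tool's x, y, z in rad. A call has 1 to 5 rows; each row is the pose to reach, as a shift and turn from the pose commanded when the call began, along the tool's axes at that moment; what a row does not reach only later rows make up. A row lasts 1/8 s, in which the tool goes at most 62.5 mm and 10.7 degrees, less where a joint would pass 70% of its speed; a pose out of reach is approached as far as the arm can. A call with a gripper value outside its range is refused whole. The fingers move at their own pace and stop on an object; FORCE is the grip in N (left out, the last holds). Time passes only in rows, so rows that repeat a pose let the fingers close. It gives the time, the measured TCP pose, the force, the opening and the grip force at its end, in the units of the state.
- env.observe(): the state, without advancing time (a new reading comes with each control period).
- env.get_image(name): name is "scene" or "top"; returns a dict with "image" (384x512x3 uint8, blue, green, red), "fx", "fy", "cx", "cy" (pixels), "pose" (4x4, takes a point from camera to world coordinates). Camera axes: x right, y up, looking along -z (the intrinsics and any distortion apply to the point x, -y, -z); pixel columns grow to the right and rows downward; lengths in m; the calibration is good to about 2 mm. A picture is of the moment at which its call begins. There is no depth.
- env.close_job(): hands the job in; it is judged then, once.
Trained networks look in the newest picture that a camera, given by its name, has taken for a name from the list of things; names that differ only in an ending like _2 or _b are one class to them, and where a whole thing is asked for, a point or a joint stands for the part that bears it (a point fixed in the world has none). Each returns a list of dicts, best first, with "conf" (0 to 1); they miss things now and then, are a little off and sometimes report something else, mostly with a low value. They report only what shows in the picture. A call takes as long as a camera call. They do not tell look-alikes from the thing itself.
- env.find_in(camera, thing): "bbox" ([centre column, centre row, width, height] in pixels, round what is visible of it).
- env.trace(camera, thing): "mask" (384x512 bool, what is visible of it) and "bbox" ([centre column, centre row, width, height] in pixels, round what is visible of it).
- env.tip_of(camera, thing): "centre" ([column, row] in pixels: a listed point, or the origin of a listed thing).
The state is a dict: "time_s": time; "q": joint angles; "qvel": joint speeds; "joint_efforts": joint torques, N m; "position": TCP position; "tool_rot": TCP orientation; "ft_force": force on the tool from outside, world axes, zero at the start; "wrist_torque": the same for the moment, N m; "grip_width": finger opening in m; "gripper_force": force on a finger pad.
Only numpy, scipy, OpenCV 4.12 (cv2) and the standard library are available. Lean on these libraries where they do the work, as an engineer would, in place of code of your own. Each camera call takes 0.05 s, during which the arm holds its last target. There are 200 camera calls.

TASK

The flash dryer has tripped. Take the thin-shafted reset rod from the tool rack, slide its tip along the floor of the slot in the control box until it drops into the hidden hole, and push the button at the bottom of the hole fully in. Once the reset is in, flip the isolator lever over to its other side, and hang the rod upright back in the rack place it came from, without disturbing the other tool, the two cans or the ink tub.

Things in the scene. Friction and masses are not known exactly. Their poses are not given: they have to be found in the camera images.
- control_box: Fixed grey control box, 130 (own x) x 200 (own y) x 70 mm high; origin at the centre of its underside, z up. In its flat top, centred, is a straight slot 18 mm wide (x) and 120 mm long (y) with plain vertical walls and a flat dark floor.
- slot_mid (a point): Middle of the slot's mouth, in the top face of the control box; y along the slot. The slot's floor lies 22 mm below. In it is one hole, 14 mm long (along y), as wide as the slot, upright walls, at a place that differs every time: its centre is anywhere from y = -48 to +48 mm. In the hole the top of the reset button lies 12 mm below the floor.
- reset_button (a joint): How far the reset button at the bottom of the hole has been pushed down, m: 0 out, 0.008 fully in. It yields to about 4 to 5 N and stays where it is pushed. It fills the hole and can only be reached by the thin rod.
- rod_mid (a point): Reset rod, hanging upright in one of the rack's two places (either). Point on its axis, half-way up the black handle (20 x 20 mm); z up, x and y square to the flats. The handle's top is 24 mm above; a 40 mm round collar lies from 30 to 36 mm below; under it a round-ended steel shaft, 9 mm in diameter, 70 mm long, its tip 106 mm below this point. Mass 0.07 to 0.14 kg.
- drift_mid (a point): The other tool in the rack, like the rod but with a 28 x 28 mm handle and a shaft 20 mm thick, too thick for the slot; leave it. Point on its axis, 36 mm above the underside of its collar; handle's top 24 mm above.
- rack: Fixed plywood rack: a board 75 (own x) x 150 (own y) mm, top 85 mm above the table, on two end cheeks and a 90 x 160 mm foot. Origin at the centre of its underside. The board has two square holes, 24 x 24 mm, at y = -35 and +35 mm of the rack's frame; a tool's shaft hangs through a hole and its collar rests on the board, one tool in each.
- isolator: Fixed grey isolator box, 110 (own x) x 90 (own y) x 40 mm high; origin at the centre of its underside. The lever pivots about its y axis, at the middle of its top, 40 mm above the table.
- toggle (a joint): Angle of the isolator lever, rad: 0 = off, leaning 26 degrees towards the isolator's own -x; 0.9 = on, leaning as much towards +x. Its heavy ball (0.3 kg) makes it fall away from the middle (0.45) both ways: about 2 N at the ball starts it over, and past the middle it drops over to its stop by itself.
- toggle_ball (a point): Centre of the dark steel ball, 34 mm in diameter, at the end of the 12 mm thick steel lever, 70 mm from the pivot (about 103 mm above the table when off or on, 110 mm in the middle).
- can_tall_mid (a point): Loose aerosol can, 66 mm in diameter, 190 mm high, standing on the table behind the control box; point at its centre.
- can_short_mid (a point): Loose aerosol can, 66 mm in diameter, 170 mm high, standing on the table close beside the isolator; point at its centre.
- ink_tub: Loose white open ink tub, 90 mm across the rim, 60 mm high, standing on the table behind the rack; origin at the centre of its underside.
Not all that is in view belongs to the job. What is shaped like the isolator but purple is not meant. Leave any turquoise look-alike of the part that bears rod_mid alone.

How it is judged:
By the outcome, as a careful person would: the job done as asked, in the order asked, and still so for the second after the job is handed in, with the robot touching nothing.
It also fails if it takes over 72 s, if anything falls off the work surface, if the arm or the gripper's body presses on something with over 40 N, if the wrist force passes 120 N, or if a joint passes its speed limit or range.

## Working session

There is one attempt and no reset: what is moved stays moved. The work goes in short steps, Python scripts to look and compute and a shell command to move; the robot and the scene stay as the last step left them, time stands still between calls to the robot, and variables do not carry over. Pictures are saved under pics/ and viewed, at most 10 in all, crops included, and the job is handed in when it is done.

```bash
mkdir -p pics; cat > h.py <<'E'
import numpy as np, cv2
from rig import env
np.set_printoptions(precision=4,suppress=True)
def ray(im,px):
    p=np.array(im["pose"]); d=np.array([(px[0]-im["cx"])/im["fx"],-(px[1]-im["cy"])/im["fy"],-1.])
    return p[:3,3],p[:3,:3]@d
def atz(im,px,z):
    o,d=ray(im,px); return o+d*(z-o[2])/d[2]
def proj(im,X):
    p=np.array(im["pose"]); c=p[:3,:3].T@(np.array(X)-p[:3,3])
    return np.array([im["cx"]+im["fx"]*c[0]/-c[2], im["cy"]-im["fy"]*c[1]/-c[2]])
def tri(obs):
    A=np.zeros((3,3));b=np.zeros(3)
    for im,px in obs:
        o,d=ray(im,px);d=d/np.linalg.norm(d);M=np.eye(3)-np.outer(d,d);A+=M;b+=M@o
    return np.linalg.solve(A,b)
E
python3 - <<'E'
from h import *
ims={}
for n in("scene","top"):
    im=env.get_image(n);ims[n]=im
    cv2.imwrite(f"pics/{n}0.png",cv2.resize(im["image"],(800,600),interpolation=cv2.INTER_CUBIC))
    print(n,[im[k] for k in("fx","fy","cx","cy")],[k for k in im],np.array(im["pose"]).tolist())
    for t in("control_box","slot_mid","rod_mid","drift_mid","rack","isolator","toggle_ball","can_tall_mid","can_short_mid","ink_tub"):
        print(t,[(round(d["conf"],2),np.round(d["centre"],1).tolist()) for d in env.tip_of(n,t)[:4]])
import pickle;pickle.dump(ims,open("ims.pkl","wb"))
print(env.observe())
E
```

```text
scene [488.78108667072433, 488.78108667072433, 260.1405730821218, 197.64151107321507] ['image', 'fx', 'fy', 'cx', 'cy', 'pose'] [[0.03864471650461917, -0.5890883490078801, 0.8071440410171209, 1.823048350524705], [0.99922088797398, 0.01630438386609402, -0.03594139818144911, -0.0650927249181713], [0.00801267263577111, 0.807904130531536, 0.5892594614830674, 1.0550789052443612], [0.0, 0.0, 0.0, 1.0]]
control_box [(0.89, [265.4, 234.2])]
slot_mid [(0.75, [268.7, 215.0])]
rod_mid [(0.56, [369.1, 181.0]), (0.53, [389.2, 198.8])]
drift_mid [(0.52, [352.2, 174.8])]
rack [(0.97, [356.2, 207.7])]
isolator [(0.88, [124.8, 198.7]), (0.57, [168.9, 211.9])]
toggle_ball [(0.7, [164.1, 181.5]), (0.56, [121.9, 169.8]), (0.17, [370.0, 175.5])]
can_tall_mid [(0.85, [244.4, 231.7])]
can_short_mid [(0.73, [196.5, 198.6]), (0.35, [368.2, 177.9]), (0.26, [356.8, 206.6])]
ink_tub [(0.73, [351.4, 227.3])]
top [479.6994224214253, 479.6994224214253, 259.3970647886579, 194.31077758084] ['image', 'fx', 'fy', 'cx', 'cy', 'pose'] [[0.01585038464900182, 0.9935797896483455, -0.11201770801452879, 0.3848641203389764], 
[... 528 characters left out ...]
.3])]
can_tall_mid [(0.75, [270.4, 153.5]), (0.71, [159.9, 195.5])]
can_short_mid [(0.63, [321.5, 216.4])]
ink_tub [(0.64, [158.3, 195.4])]
{'time_s': 1.1, 'q': array([ 50.9192,  21.8074,  74.3345,  -0.    ,  83.8607, -12.3362]), 'qvel': array([ 0.0334,  0.0084, -0.0383,  0.0079,  0.0397,  0.0651]), 'joint_efforts': array([  0.002 , -44.8344, -23.1459,  -0.0001,   0.0006,  -0.0001]), 'position': array([0.2475, 0.4911, 0.2483]), 'tool_rot': array([[-0.893,  0.45 , -0.   ],
       [ 0.45 ,  0.893, -0.   ],
       [ 0.   , -0.   , -1.   ]]), 'ft_force': array([-0.2342,  0.1972, -0.6884]), 'wrist_torque': array([-0.0287,  0.0214,  0.0401]), 'gripper_force': 0.0, 'grip_width': 0.0858202735808483}
```

View pics/scene0.png

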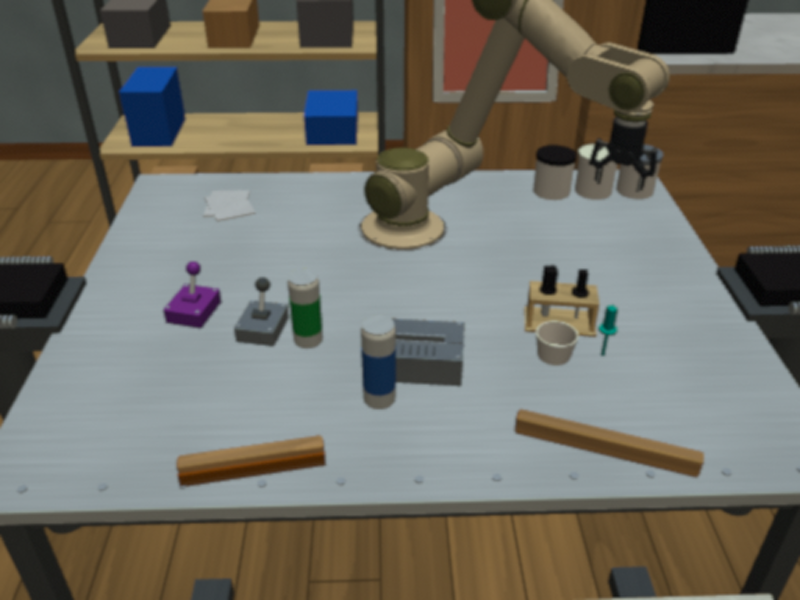

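View pics/top0.png

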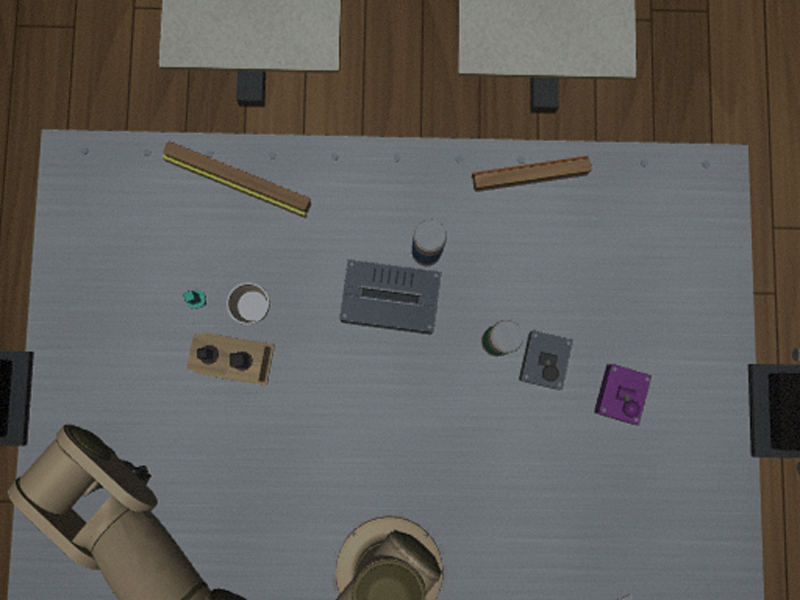

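The scene view shows the rack at about (563,300) with two black tools. The thinner handle is at (582,283) and the thicker one at (549,280). A turquoise look-alike stands at (609,320). The grey isolator is at (262,310) and a purple copy at (193,300). In the top view the rod is at (206,353), the drift at (241,360), the slot at (391,296), and the grey isolator's ball at (550,373). I'll measure these next and check the rod and isolator in an enlarged crop.

```bash
cat > m.py <<'E'
from h import *
import pickle
ims=pickle.load(open("ims.pkl","rb"));S,T=ims["scene"],ims["top"]
print("rod",tri([(S,(369.1,181)),(T,(130.2,224.1))]),"drift",tri([(S,(352.2,174.8)),(T,(151.8,228.8))]))
print("slot",tri([(S,(268.7,215)),(T,(249.3,186.8))]),"ball",tri([(S,(164.1,181.5)),(T,(352.7,238.4))]))
print("tall",tri([(S,(244.4,231.7)),(T,(270.4,153.5))]),"short",tri([(S,(196.5,198.6)),(T,(321.5,216.4))]),"iso",tri([(S,(168.9,211.9)),(T,(348.5,232.2))]))
print("rack",tri([(S,(356.2,207.7)),(T,(150,230.4))]),"tub",tri([(S,(351.4,227.3)),(T,(158.3,195.4))]))
# refresh newest pictures then trace
for n,th in(("top","control_box"),("top","rack"),("top","isolator"),("scene","rod_mid"),("top","rod_mid"),("scene","drift_mid"),("top","drift_mid"),("top","toggle_ball"),("scene","toggle_ball"),("top","can_short_mid")):
    for d in env.trace(n,th)[:3]:
        m=d["mask"].astype(np.uint8)
        if m.sum()<5: continue
        c=max(cv2.findContours(m,0,2)[0],key=cv2.contourArea)
        r=cv2.minAreaRect(c);print(n,th,round(d["conf"],2),np.round(r[0],1),np.round(r[1],1),round(r[2],1),m.sum())
def crop(im,x,y,w,h,k): return cv2.resize(im["image"][y:y+h,x:x+w],None,fx=k,fy=k,interpolation=cv2.INTER_CUBIC)
a=np.hstack([crop(T,115,180,65,75,6),crop(S,335,160,65,75,6)])
cv2.imwrite("pics/rods.png",a)
b=np.vstack([crop(T,210,160,80,60,7)[:,:560],crop(T,330,205,80,25+5,7)]);b=np.hstack([crop(T,212,160,75,60,5),crop(T,325,205,75,60,5)])
cv2.imwrite("pics/box.png",b)
E
python3 m.py
```

```text
rod [0.4534 0.3769 0.1195] drift [0.4401 0.312  0.136 ]
slot [0.585  0.0151 0.0815] ball [ 0.4216 -0.3277  0.1063]
tall [ 0.6925 -0.0581  0.1034] short [ 0.4915 -0.2223  0.0837] iso [ 0.4449 -0.3285 -0.0066]
rack [ 0.4396  0.3457 -0.0063] tub [0.5583 0.3126 0.0024]
top control_box 0.95 [248.5 189.8] [63.5 42.1] 8.1 2417
top control_box 0.23 [158.5 194. ] [26. 25.] 90.0 556
top rack 0.98 [146.8 228.9] [52.2 26.5] 10.0 1051
top rack 0.5 [352.  236.5] [13. 10.] 90.0 116
top isolator 0.75 [348.6 230. ] [28.9 32.7] 14.0 921
top isolator 0.58 [398.1 252. ] [29.9 32.7] 15.9 951
scene rod_mid 0.53 [388.9 205.4] [ 9.2 19.3] 4.8 140
scene rod_mid 0.43 [371.5 181. ] [18. 11.] 90.0 164
scene rod_mid 0.35 [274. 225.] [42. 44.] 90.0 1761
top rod_mid 0.65 [132.5 226.5] [11. 13.] 90.0 135
top rod_mid 0.57 [124.5 191.5] [11. 13.] 90.0 133
scene drift_mid 0.68 [274. 225.] [42. 44.] 90.0 1751
scene drift_mid 0.62 [351.  179.5] [17. 10.] 90.0 182
top drift_mid 0.67 [153.5 230.5] [11. 13.] 90.0 133
top toggle_ball 0.61 [351.  237.3] [12.3  9.5] 51.3 97
top toggle_ball 0.5 [402.9 261.1] [11.6  9.7] 33.7 97
scene toggle_ball 0.67 [123.5 176. ] [18.  9.] 90.0 104
scene toggle_ball 0.61 [168. 187.] [20.  8.] 90.0 120
top can_short_mid 0.65 [320.4 216.8] [21.5 25.9] 63.4 475
```

View pics/rods.png

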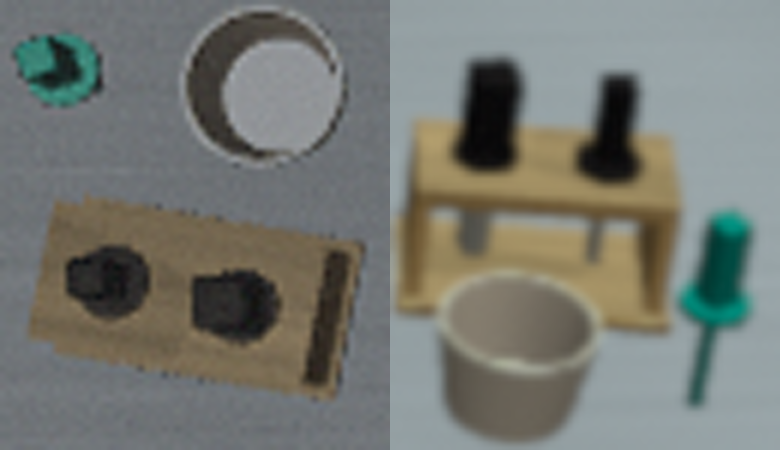

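View pics/box.png

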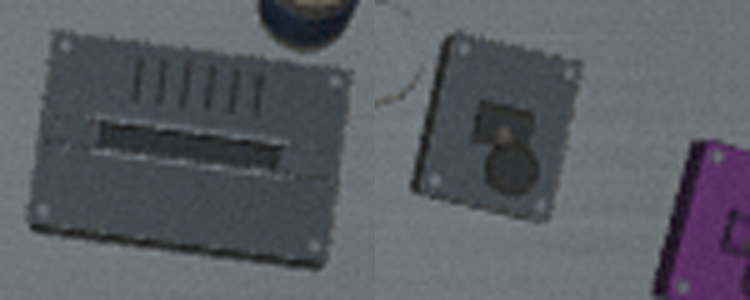

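The crops confirm it. The rod is the left tool in the top crop, at (110,282), which is the right-hand one in the scene crop at (612,120). Its handle and shaft are thinner than the drift's at (235,305), and the turquoise one is a look-alike. The grey isolator is at (500,130) in the second crop, with its ball towards the lower right. The slot spans (97,135) to (283,160). Next I'll refine the poses by fitting the known outlines to image edges in both views.

```bash
cat > fit.py <<'E'
from h import *
import pickle
from scipy.optimize import differential_evolution
ims=pickle.load(open("ims.pkl","rb"));S,T=ims["scene"],ims["top"]
for im in(S,T):
    g=cv2.GaussianBlur(cv2.cvtColor(im["image"],6),(0,0),1.0).astype(float)
    im["g"]=np.hypot(cv2.Sobel(g,-1,1,0),cv2.Sobel(g,-1,0,1)); im["g"]=np.minimum(im["g"],np.percentile(im["g"],97))
def rect(cx,cy,w,h,z):
    t=np.linspace(-.5,.5,60);o=.5+0*t
    return np.vstack([np.c_[cx+w*a,cy+h*b,z+0*t] for a,b in((t,o),(t,-o),(o,t),(-o,t))])
def place(P,v):
    c,s=np.cos(v[2]),np.sin(v[2]);return np.c_[P[:,0]*c-P[:,1]*s+v[0],P[:,0]*s+P[:,1]*c+v[1],P[:,2]]
def pj(im,X):
    p=np.array(im["pose"]);c=(X-p[:3,3])@p[:3,:3];return np.c_[im["cx"]-im["fx"]*c[:,0]/c[:,2],im["cy"]+im["fy"]*c[:,1]/c[:,2]]
def fit(P,v0,cams,r=.02):
    def f(v):
        s=0
        for im in cams:
            q=pj(im,place(P,v)).astype(np.float32); s-=cv2.remap(im["g"].astype(np.float32),q[:,:1],q[:,1:],1).mean()
        return s
    R=differential_evolution(f,[(v0[0]-r,v0[0]+r),(v0[1]-r,v0[1]+r),(v0[2]-.15,v0[2]+.15)],seed=1,tol=1e-6)
    return R.x,R.fun
box=np.vstack([rect(0,0,.13,.2,.07),rect(0,0,.018,.12,.07)])
rack=np.vstack([rect(0,0,.075,.15,.085)]);iso=rect(0,0,.11,.09,.04)
out={}
for n,P,v0 in(("box",box,(.585,.015,-.13)),("rack",rack,(.44,.346,-.16)),("iso",iso,(.443,-.325,-.25))):
    for lab,c in(("T",[T]),("S",[S]),("ST",[S,T])):
        v,s=fit(P,v0,c);print(n,lab,np.round(v[:2],4),"yaw",round(np.degrees(v[2]),1),round(s,1));out[n+lab]=(v,P)
print("rod top",atz(T,(129,226.4),.145),"collar",atz(T,(133.7,227),.091),"scene",atz(S,(372,180.5),.121))
print("ball top cam",atz(T,(325+512.5/5-75,205+167/5),.103),"scene",atz(S,(168,182),.103))
vis=[]
for im,crs in((T,((212,160),(110,185),(320,200))),(S,((235,185),(325,155),(140,160)))):
    row=[]
    for (x,y) in crs:
        I=cv2.resize(im["image"][y:y+65,x:x+65],None,fx=4,fy=4,interpolation=cv2.INTER_CUBIC)
        for n in("box","rack","iso"):
            v,P=out[n+"ST"]
            for q in pj(im,place(P,v)):
                a=(q-[x,y]+.5)*4
                if 0<=a[0]<260 and 0<=a[1]<260: I[int(a[1]),int(a[0])]=(0,0,255)
        row.append(I)
    vis.append(np.hstack(row))
cv2.imwrite("pics/fit.png",np.vstack(vis))
E
python3 fit.py
```

```text
box T [0.5796 0.0114] yaw -7.0 -81.4
box S [0.5765 0.0074] yaw -5.6 -83.7
box ST [0.5781 0.0104] yaw -6.2 -158.8
rack T [0.42   0.3367] yaw -7.1 -53.8
rack S [0.4594 0.3365] yaw -9.4 -91.6
rack ST [0.46   0.3347] yaw -7.0 -137.6
iso T [ 0.4508 -0.3218] yaw -12.6 -88.1
iso S [ 0.4496 -0.3285] yaw -11.8 -106.3
iso ST [ 0.4496 -0.3276] yaw -12.3 -186.9
rod top [0.4462 0.3822 0.145 ] collar [0.4468 0.3809 0.091 ] scene [0.4548 0.378  0.121 ]
ball top cam [ 0.4214 -0.3216  0.103 ] scene [ 0.4187 -0.3211  0.103 ]
```

View pics/fit.png

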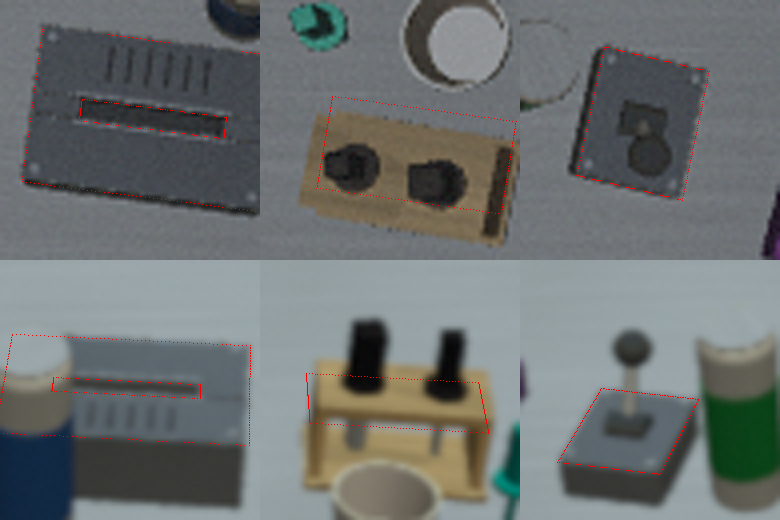

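The box and isolator outlines sit on the image edges. The rack fit is off, but it isn't needed because I'll return the rod to the pose I take it from. The ball lies towards the isolator's own -x at about (.420,-.321), 103 mm up, which agrees with the description.

```bash
cat > go.py <<'E'
import sys
from h import *
from scipy.spatial.transform import Rotation as Ro
x,y,z,th=map(float,sys.argv[1:5]); s=env.observe();R=s["tool_rot"];p=s["position"]
t=np.radians(th);Y=np.array([np.cos(t),np.sin(t),0]);Z=np.array([0,0,-1.]);G=np.c_[np.cross(Y,Z),Y,Z]
print("t",round(s["time_s"],2),"pos",p,"yaw",round(np.degrees(np.arctan2(R[1,1],R[0,1])),2),"F",s["ft_force"],"w",round(s["grip_width"],4),"gf",round(float(s["gripper_force"]),1),"q",np.round(s["q"],0))
print("shift",R.T@(np.array([x,y,z])-p),"turn",Ro.from_matrix(R.T@G).as_rotvec())
E
python3 -c "
from fit import *" >/dev/null; python3 - <<'E'
from h import *
import pickle
ims=pickle.load(open("ims.pkl","rb"));S=ims["scene"]
print(atz(S,(371.3,186.7),.088))
E
python3 go.py .449 .380 .20 -9
```

```text
[0.4446 0.3826 0.088 ]
t 1.6 pos [0.2475 0.4911 0.2483] yaw 63.25 F [-0.8917 -0.0436 -0.2718] w 0.0851 gf 0.0 q [ 51.  22.  74.   0.  84. -12.]
shift [-0.23   -0.0085  0.0483] turn [-0.0001  0.      1.2611]
```

```bash
python3 -m pendant '[[0.8,-0.228,-0.009,0.02,0,0,1.261],[0.8,-0.228,-0.009,0.02,0,0,1.261],[0.8,-0.228,-0.009,0.02,0,0,1.261],[0.8,-0.228,-0.009,0.02,0,0,1.261],[0.8,-0.228,-0.009,0.02,0,0,1.261]]' 80; python3 go.py .4465 .381 .19 -9
```

```text
time_s: 2.22
position: [0.4495, 0.3787, 0.2275]
tool_rot: [[-0.156, 0.988, -0.001], [0.988, 0.156, -0.001], [-0.001, -0.001, -1.0]]
ft_force: [0.2, 0.2, -0.2]
grip_width: 0.0678
gripper_force: 0.0
t 2.23 pos [0.4495 0.3787 0.2275] yaw 8.96 F [ 0.2031  0.1924 -0.2475] w 0.0678 gf 0.0 q [29. 26. 70. -0. 83. 20.]
shift [ 0.0028 -0.0026  0.0375] turn [-0.0005  0.0007  0.3135]
```

```bash
python3 -m pendant '[[0.7,0.002,-0.002,0.03,0,0,0.313],[0.7,0.002,-0.002,0.03,0,0,0.313],[0.7,0.002,-0.002,0.03,0,0,0.313]]'; python3 go.py .4465 .381 .12 -9; python3 - <<'E'
from h import *
T=env.get_image("top");S=env.get_image("scene")
p=env.observe()["position"]
print(proj(T,p),proj(S,p))
def crop(im,x,y,w,h,k): return cv2.resize(im["image"][y:y+h,x:x+w],None,fx=k,fy=k,interpolation=cv2.INTER_CUBIC)
cv2.imwrite("pics/above.png",np.hstack([crop(T,105,190,65,75,6),crop(S,335,130,65,75,6)]))
E
```

```text
time_s: 2.6
position: [0.4448, 0.3821, 0.1982]
tool_rot: [[0.145, 0.989, -0.0], [0.989, -0.145, -0.0], [-0.0, -0.0, -1.0]]
ft_force: [-0.3, 0.2, -0.2]
grip_width: 0.0598
gripper_force: 0.0
t 2.6 pos [0.4448 0.3821 0.1982] yaw -8.33 F [-0.3081  0.2055 -0.2224] w 0.0598 gf 0.0 q [29. 28. 73. -0. 79. 37.]
shift [-0.0009  0.0019  0.0782] turn [-0.0002  0.0002  0.0117]
[124.3738 226.0305] [375.9242 159.5627]
```

View pics/above.png

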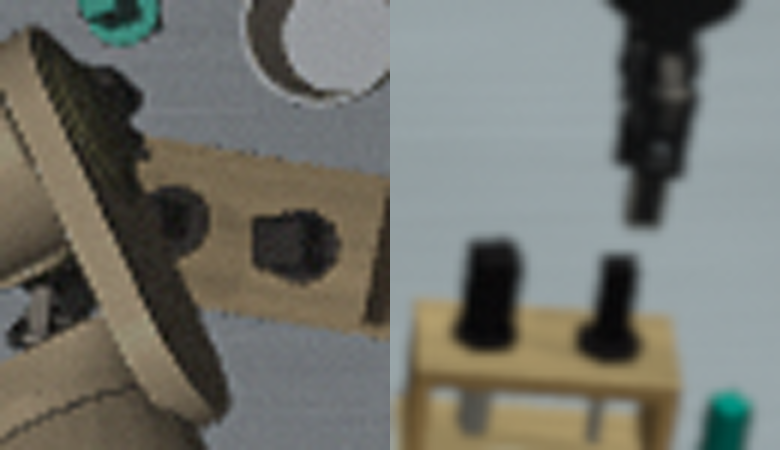

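The scene crop shows the finger pair at (646,200), slightly right of the handle at (615,290). I'll check that sideways offset before descending.

```bash
python3 - <<'E'
from h import *
import pickle
S=pickle.load(open("ims.pkl","rb"))["scene"]
for y in(.374,.381): print(y,[proj(S,(.4465,y,z)) for z in(.092,.12,.145)])
p=env.observe()["position"];print(proj(S,p-[0,0,.017]),proj(S,p+[.03,-.004,-.015]))
g=cv2.cvtColor(S["image"],6).astype(float)
for r in(174,176,178,180,182):
    print(r,g[r,362:384].astype(int))
S2=env.get_image("scene");g=cv2.cvtColor(S2["image"],6).astype(float)
for r in(160,162,164,165): print(r,g[r,366:388].astype(int))
E
```

```text
0.374 [array([369.1375, 186.1047]), array([370.2747, 179.4014]), array([371.3091, 173.3039])]
0.381 [array([371.1388, 186.0735]), array([372.2955, 179.3709]), array([373.3476, 173.274 ])]
[375.1778 163.8805] [376.1413 168.2192]
174 [160 160 160 160 160 160 155 130  76  31  21  22  27  60 111 149 160 162
 161 162 162 161]
176 [159 159 159 158 159 158 150 121  63  18   8  11  14  48 104 146 159 160
 160 160 160 160]
178 [159 160 160 160 160 156 140 100  46  13   8   9  21  61 113 151 160 161
 160 160 160 161]
180 [157 157 157 158 158 152 128  75  27   9  10   9  35  83 130 155 161 161
 162 161 161 162]
182 [138 138 139 139 137 129 105  55  15   8  12  12  43  95 135 149 152 152
 154 156 159 161]
160 [161 161 161 161 161 161 159 147 118  75  41  25  22  24  51  91 124 141
 152 158 160 160]
162 [160 161 161 160 160 161 157 139 104  68  37  24  23  34  73 121 151 159
 159 159 159 159]
164 [161 162 162 161 161 161 157 134  91  55  29  21  25  49  95 137 156 161
 160 160 160 160]
165 [160 160 160 160 160 160 155 132  86  49  30  22  26  57 104 142 157 161
 160 160 159 160]
```

```bash
python3 -m pendant '[[0.6,-0.003,0.002,0.03,0,0,0.01],[0.6,-0.003,0.002,0.055,0,0,0.01],[0.6,-0.003,0.002,0.078,0,0,0.01],[0.6,-0.003,0.002,0.078,0,0,0.01]]'; python3 go.py .4465 .379 .12 -9
```

```text
time_s: 3.25
position: [0.4458, 0.3786, 0.1193]
tool_rot: [[0.155, 0.988, -0.002], [0.988, -0.155, -0.001], [-0.002, -0.002, -1.0]]
ft_force: [0.5, 0.8, 0.6]
grip_width: 0.0514
gripper_force: 0.0
t 3.25 pos [0.4458 0.3786 0.1193] yaw -8.89 F [0.5276 0.7674 0.5889] w 0.0514 gf 0.0 q [29. 32. 80. -0. 69. 38.]
shift [ 0.0005  0.0006 -0.0007] turn [-0.0022  0.0017  0.0018]
```

```bash
python3 -m pendant '[[0,0,0,0,0,0,0],[0,0,0,0,0,0,0],[0,0,0,0,0,0,0],[0,0,0,0,0,0,0]]' 80; python3 go.py .4465 .379 .12 -9
```

```text
time_s: 3.75
position: [0.4469, 0.3792, 0.1219]
tool_rot: [[0.156, 0.988, 0.003], [0.988, -0.156, 0.001], [0.002, 0.002, -1.0]]
ft_force: [-0.2, 0.7, 6.1]
grip_width: 0.0197
gripper_force: 78.5
t 3.75 pos [0.4469 0.3792 0.1219] yaw -8.96 F [-0.1715  0.7041  6.0536] w 0.0197 gf 78.5 q [29. 32. 79.  0. 69. 38.]
shift [-0.0003 -0.0003  0.0019] turn [ 0.0023 -0.0018  0.0008]
```

```bash
python3 -m pendant '[[0,0,0,-0.03,0,0,0],[0,0,0,-0.08,0,0,0],[0,0,0,-0.14,0,0,0],[0,0,0,-0.14,0,0,0],[0,0,0,-0.14,0,0,0]]'; python3 go.py .578 .0104 .23 -6.2;python3 - <<'E'
from h import *
S=env.get_image("scene");T=env.get_image("top");p=env.observe()["position"]
print([proj(S,p+[0,0,d]) for d in(.026,-.028,-.036,-.104)])
x,y,w,h=325,100,85,95
cv2.imwrite("pics/held.png",cv2.resize(S["image"][y:y+h,x:x+w],None,fx=6,fy=6,interpolation=cv2.INTER_CUBIC))
E
```

```text
time_s: 4.38
position: [0.4459, 0.3787, 0.2597]
tool_rot: [[0.156, 0.988, -0.001], [0.988, -0.156, -0.001], [-0.001, -0.001, -1.0]]
ft_force: [-0.3, 0.1, -1.6]
grip_width: 0.0199
gripper_force: 78.3
t 4.38 pos [0.4459 0.3787 0.2597] yaw -8.96 F [-0.3144  0.1363 -1.563 ] w 0.0199 gf 78.3 q [29. 25. 67.  0. 88. 38.]
shift [-0.3432  0.1879  0.0297] turn [-0.0009  0.0006 -0.0482]
[array([378.8075, 137.0134]), array([376.3359, 151.4267]), array([375.978 , 153.5137]), array([373.0181, 170.7748])]
```

View pics/held.png

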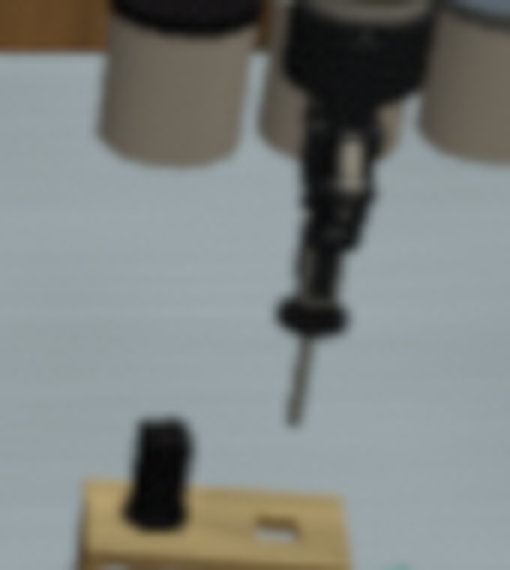

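The rod hangs upright in the jaws: the tip at crop (293,425) matches the projected tip to within 1 px. The empty hole shows at (277,530).

```bash
python3 go.py .5845 .0612 .265 -6.2
```

```text
t 4.47 pos [0.4458 0.3786 0.2587] yaw -8.97 F [-0.0247  0.0593 -2.272 ] w 0.0197 gf 78.3 q [29. 25. 67. -0. 88. 38.]
shift [-0.2919  0.1864 -0.0062] turn [-0.0025  0.0019 -0.0483]
```

```bash
python3 -m pendant '[[0,-0.05,0.032,-0.006,0,0,-0.048],[0,-0.1,0.064,-0.006,0,0,-0.048],[0,-0.15,0.096,-0.006,0,0,-0.048],[0,-0.2,0.128,-0.006,0,0,-0.048],[0,-0.245,0.157,-0.006,0,0,-0.048]]' >/dev/null; python3 go.py .5845 .0612 .215 -6.2
```

```text
t 5.1 pos [0.5635 0.1104 0.2649] yaw -6.24 F [ 0.2966  1.1241 -1.1427] w 0.02 gf 78.4 q [-1. 24. 68. -0. 88.  6.]
shift [-0.0466  0.0264  0.0499] turn [-0.0026  0.0003 -0.0008]
```

```bash
python3 -m pendant '[[0,-0.045,0.026,0,0,0,0],[0,-0.045,0.026,0.03,0,0,0],[0,-0.045,0.026,0.05,0,0,0],[0,-0.045,0.026,0.05,0,0,0]]' >/dev/null; python3 go.py .5845 .0612 .195 -6.2
python3 - <<'E'
from h import *
T=env.get_image("top");S=env.get_image("scene");p=env.observe()["position"]
print([proj(S,p+[0,0,-d]) for d in (.034,.107)],[proj(T,p+[0,0,-d]) for d in(.034,.107)])
a=[cv2.resize(I["image"][y:y+75,x:x+85],None,fx=4.6,fy=4.6,interpolation=cv2.INTER_CUBIC) for I,x,y in((T,205,150),(S,235,155))]
cv2.imwrite("pics/slot.png",np.hstack(a))
E
```

```text
t 5.6 pos [0.5833 0.0648 0.2139] yaw -6.23 F [-0.2593 -0.3321 -0.8712] w 0.02 gf 78.4 q [-5. 27. 71. -0. 82.  1.]
shift [-0.0034  0.0017  0.0189] turn [-0.0055  0.0001 -0.0005]
[array([284.3119, 189.0082]), array([283.4631, 207.7032])] [array([231.7652, 182.4851]), array([232.7399, 185.5782])]
```

View pics/slot.png

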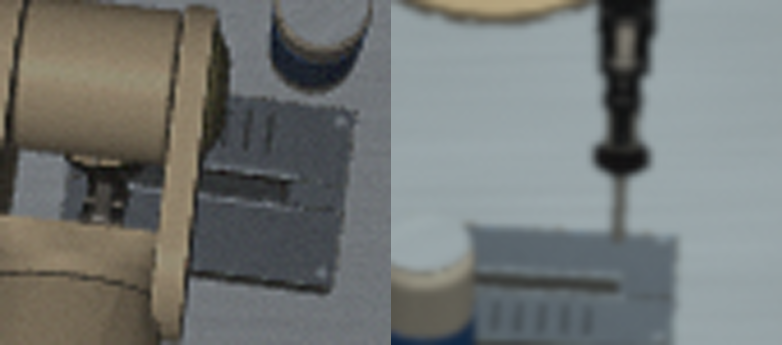

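The scene crop shows the tip at (619,238), above the slot's near (+y) end at (618,285), about 1 px from the projection. Going down in steps and watching the force.

```bash
python3 go.py .5853 .0567 .182 -6.2; python3 -m pendant '[[0,-0.008,0.003,0.015,-0.005,0,0],[0,-0.008,0.003,0.03,-0.005,0,0],[0,-0.008,0.003,0.033,-0.005,0,0],[0,-0.008,0.003,0.033,-0.005,0,0]]' ; python3 go.py .5853 .0567 .164 -6.2
```

```text
t 5.7 pos [0.5843 0.065  0.2164] yaw -6.2 F [-0.1414  0.0787 -1.211 ] w 0.0198 gf 78.4 q [-5. 27. 71.  0. 82.  1.]
shift [-0.0081  0.0019  0.0344] turn [-0.0004 -0.     -0.    ]
time_s: 6.2
position: [0.5864, 0.0568, 0.1836]
tool_rot: [[0.108, 0.994, 0.005], [0.994, -0.108, -0.001], [0.0, 0.005, -1.0]]
ft_force: [-0.1, 0.5, -0.7]
grip_width: 0.0201
gripper_force: 78.4
t 6.2 pos [0.5864 0.0568 0.1836] yaw -6.2 F [-0.0692  0.5203 -0.6622] w 0.0201 gf 78.4 q [-6. 29. 74.  0. 77.  0.]
shift [-0.0002 -0.0011  0.0196] turn [ 0.0052 -0.     -0.    ]
```

```bash
python3 -m pendant '[[0,0,-0.001,0.006,0.005,0,0],[0,0,-0.001,0.01,0.005,0,0],[0,0,-0.001,0.01,0.005,0,0]]' |grep -E "pos|ft"; python3 -m pendant '[[0,0,0,0.005,0,0,0],[0,0,0,0.008,0,0,0],[0,0,0,0.008,0,0,0]]' |grep -E "pos|ft_"
```

```text
position: [0.5852, 0.0567, 0.173]
ft_force: [0.6, 0.5, -0.3]
position: [0.5852, 0.0567, 0.165]
ft_force: [0.1, -0.1, -1.1]
```

The tip is inside the slot with no contact. Next, lower it to the floor.

```bash
python3 -m pendant '[[0,0,0,0.003,0,0,0],[0,0,0,0.006,0,0,0],[0,0,0,0.008,0,0,0]]' |grep -E "pos|ft_"; python3 -m pendant '[[0,0,0,0.002,0,0,0],[0,0,0,0.003,0,0,0]]' |grep -E "pos|ft_"
```

```text
position: [0.5853, 0.0567, 0.1571]
ft_force: [-0.3, -0.2, -1.8]
position: [0.5854, 0.0567, 0.1544]
ft_force: [-0.3, -0.2, 3.2]
```

Contact is at TCP z ≈ .1545, which is the slot floor height (tip about .048). Now slide towards own -y with a light preload.

```bash
python3 -m pendant '[[0,-0.003,0,0.001,0,0,0],[0,-0.006,0,0.001,0,0,0],[0,-0.009,0,0.001,0,0,0],[0,-0.012,0,0.001,0,0,0]]' |grep -E "pos|ft_"; 
```

```text
position: [0.5846, 0.045, 0.1542]
ft_force: [0.4, 3.4, 4.4]
```

```bash
python3 -m pendant '[[0,-0.003,0,0,0,0,0],[0,-0.006,0,0,0,0,0],[0,-0.009,0,0,0,0,0],[0,-0.012,0,0,0,0,0]]' |grep -E "pos|ft_"; 
```

```text
position: [0.5832, 0.0335, 0.1541]
ft_force: [0.3, 5.5, 6.4]
```

```bash
python3 -m pendant '[[0,-0.003,0,-0.0005,0,0,0],[0,-0.006,0,-0.0005,0,0,0],[0,-0.009,0,-0.0005,0,0,0],[0,-0.012,0,-0.0005,0,0,0]]' |grep -E "pos|ft_"; 
```

```text
position: [0.5816, 0.0211, 0.1541]
ft_force: [0.5, 5.0, 5.4]
```

```bash
python3 -m pendant '[[0,-0.003,0,0,0,0,0],[0,-0.006,0,0,0,0,0],[0,-0.009,0,0,0,0,0],[0,-0.012,0,0,0,0,0]]' |grep -E "pos|ft_"; 
```

```text
position: [0.5803, 0.0092, 0.1541]
ft_force: [0.2, 5.0, 6.5]
```

```bash
python3 -m pendant '[[0,-0.003,0,-0.0003,0,0,0],[0,-0.006,0,-0.0003,0,0,0],[0,-0.009,0,-0.0003,0,0,0],[0,-0.012,0,-0.0003,0,0,0]]' |grep -E "pos|ft_"; 
```

```text
position: [0.5788, -0.003, 0.1542]
ft_force: [0.8, 4.0, 5.0]
```

```bash
python3 -m pendant '[[0,-0.003,0,0,0,0,0],[0,-0.006,0,0,0,0,0],[0,-0.009,0,0,0,0,0],[0,-0.012,0,0,0,0,0]]' |grep -E "pos|ft_"; 
```

```text
position: [0.5775, -0.0149, 0.1542]
ft_force: [0.2, 4.9, 5.2]
```

```bash
python3 -m pendant '[[0,-0.003,0,0.0005,0,0,0],[0,-0.006,0,0.0005,0,0,0],[0,-0.009,0,0.0005,0,0,0]]' |grep -E "pos|ft_"; 
```

```text
position: [0.5768, -0.0238, 0.154]
ft_force: [0.8, 6.2, 8.2]
```

```bash
python3 -m pendant '[[0,-0.003,0,0,0,0,0],[0,-0.006,0,0,0,0,0],[0,-0.009,0,0,0,0,0]]' |grep -E "pos|ft_"; 
```

```text
position: [0.5757, -0.0329, 0.1539]
ft_force: [0.7, 5.6, 7.8]
```

```bash
f(){ grep -E "pos|ft_"|tr '\n' ' ';echo; }
python3 -m pendant '[[0,-0.003,0,0.0005,0,0,0],[0,-0.003,0,0.0005,0,0,0]]' |f
python3 -m pendant '[[0,-0.003,0,0,0,0,0],[0,-0.003,0,0,0,0,0]]' |f
python3 -m pendant '[[0,-0.003,0,0,0,0,0],[0,-0.003,0,0,0,0,0]]' |f
```

```text
position: [0.5754, -0.0356, 0.1538] ft_force: [0.4, 5.1, 9.5] 
position: [0.5748, -0.0402, 0.153] ft_force: [-0.4, -4.0, 1.2] 
position: [0.5742, -0.042, 0.1525] ft_force: [-1.4, -1.6, -0.9]
```

The force has vanished and the tip is sinking at y ≈ -.042, so it has found the hole. Now probe downwards.

```bash
f(){ grep -E "pos|ft_"|tr '\n' ' ';echo; }
python3 -m pendant '[[0,0,0,0.003,0,0,0],[0,0,0,0.003,0,0,0]]' |f
python3 -m pendant '[[0,0,0,0.003,0,0,0],[0,0,0,0.003,0,0,0]]' |f
```

```text
position: [0.5745, -0.0422, 0.1496] ft_force: [-0.2, -4.0, -2.3] 
position: [0.5747, -0.0423, 0.1468] ft_force: [0.4, -5.4, -2.2]
```

```bash
f(){ grep -E "pos|ft_"|tr '\n' ' ';echo; }
python3 -m pendant '[[0,-0.0015,0,0.002,0,0,0],[0,-0.0015,0,0.003,0,0,0]]' |f
python3 -m pendant '[[0,0,0,0.002,0,0,0],[0,0,0,0.003,0,0,0],[0,0,0,0.003,0,0,0]]' |f
python3 -m pendant '[[0,0,0,0.002,0,0,0],[0,0,0,0.003,0,0,0],[0,0,0,0.003,0,0,0]]' |f
```

```text
position: [0.5744, -0.0431, 0.1439] ft_force: [-0.7, -2.4, 0.1] 
position: [0.5745, -0.0431, 0.1413] ft_force: [-0.9, -1.7, 3.2] 
position: [0.5745, -0.0432, 0.138] ft_force: [-0.7, -2.6, 1.8]
```

The button is yielding at about 4 N. I'll keep pushing until it bottoms out and the force climbs.

```bash
f(){ grep -E "pos|ft_"|tr '\n' ' ';echo; }
python3 -m pendant '[[0,0,0,0.002,0,0,0],[0,0,0,0.003,0,0,0],[0,0,0,0.003,0,0,0]]' |f
python3 -m pendant '[[0,0,0,0.002,0,0,0],[0,0,0,0.003,0,0,0],[0,0,0,0.003,0,0,0]]' |f
python3 -m pendant '[[0,0,0,0.001,0,0,0],[0,0,0,0.0015,0,0,0],[0,0,0,0.0015,0,0,0]]' |f
```

```text
position: [0.5745, -0.0432, 0.1349] ft_force: [0.3, -0.5, 2.6] 
position: [0.5747, -0.0432, 0.1336] ft_force: [-3.7, -1.3, 14.2] 
position: [0.5747, -0.0433, 0.1333] ft_force: [-6.6, -0.4, 24.2]
```

The button is fully in: the tip has travelled 21 mm from the floor (12 + 8 expected), with a hard stop at 24 N. Now lift out.

```bash
python3 -m pendant '[[0,0,0,-0.03,0,0,0],[0,0,0,-0.07,0,0,0],[0,0,0,-0.12,0,0,0],[0,0,0,-0.165,0,0,0],[0,0,0,-0.165,0,0,0]]'|grep -E "time|pos|ft_|width"; python3 go.py .42 -.12 .30 -12.3
```

```text
time_s: 15.32
position: [0.5752, -0.0431, 0.2984]
ft_force: [0.2, -0.2, -1.2]
grip_width: 0.0194
t 15.32 pos [ 0.5752 -0.0431  0.2984] yaw -6.2 F [ 0.1552 -0.2223 -1.2056] w 0.0194 gf 78.5 q [-16.  23.  65.   0.  92. -10.]
shift [-0.0932 -0.1459 -0.0024] turn [0.0057 0.0001 0.1065]
```

```bash
python3 -m pendant '[[0,-0.035,-0.05,0,0,0,0.05],[0,-0.06,-0.1,0,0,0,0.105],[0,-0.093,-0.146,0,0,0,0.105],[0,-0.093,-0.146,0,0,0,0.105]]'|grep -E "pos|ft_"; python3 go.py .3765 -.312 .26 -12.3
```

```text
position: [0.4167, -0.1204, 0.2945]
ft_force: [0.6, 0.7, -1.1]
t 15.82 pos [ 0.4167 -0.1204  0.2945] yaw -12.43 F [ 0.558   0.6677 -1.0654] w 0.019 gf 78.8 q [-32.   8.  86.   0.  86. -19.]
shift [-0.1958  0.002   0.0343] turn [-0.0025 -0.001  -0.0022]
```

```bash
python3 -m pendant '[[0,-0.05,0.002,0,0,0,0],[0,-0.1,0.002,0.01,0,0,0],[0,-0.15,0.002,0.02,0,0,0],[0,-0.195,0.002,0.035,0,0,0],[0,-0.195,0.002,0.035,0,0,0]]'|grep -E "pos|ft_"; python3 go.py .3765 -.312 .175 -12.3
python3 - <<'E'
from h import *
T=env.get_image("top");S=env.get_image("scene");p=env.observe()["position"]
print(proj(S,p+[0,0,-.107]),proj(S,p+[0,0,-.034]))
a=[cv2.resize(I["image"][y:y+85,x:x+85],None,fx=4.6,fy=4.6,interpolation=cv2.INTER_CUBIC) for I,x,y in((T,320,190),(S,130,125))]
cv2.imwrite("pics/iso.png",np.hstack(a))
E
```

```text
position: [0.3795, -0.3125, 0.2578]
ft_force: [-0.1, -0.3, -1.0]
t 16.45 pos [ 0.3795 -0.3125  0.2578] yaw -12.4 F [-0.1453 -0.2797 -1.0419] w 0.0193 gf 78.8 q [-53.  16.  82.   0.  83. -41.]
shift [-0.0004 -0.0027  0.0828] turn [-0.0035 -0.0034 -0.0017]
[170.9007 163.8224] [168.7404 145.4092]
```

View pics/iso.png

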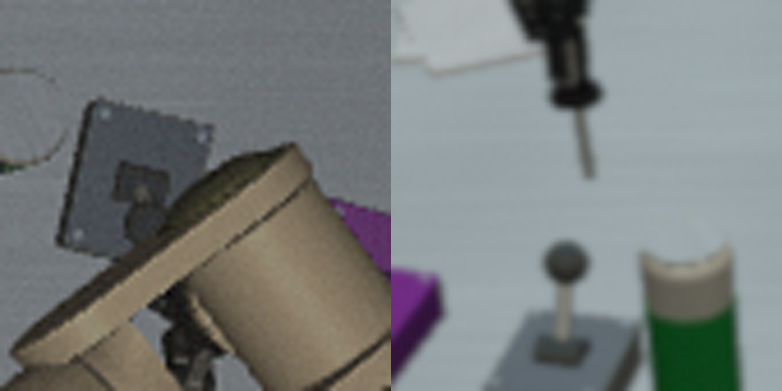

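The scene crop shows the rod tip at (588,178). It is on the near-robot (-x) side of the ball at (566,262), which still leans to off. Lower the rod beside the ball.

```bash
python3 -m pendant '[[0,-0.004,-0.003,0.03,0,0,0],[0,-0.004,-0.003,0.06,0,0,0],[0,-0.004,-0.003,0.083,0,0,0],[0,-0.004,-0.003,0.083,0,0,0]]'|grep -E "pos|ft_"; python3 -m pendant '[[0,0,0.012,0,0,0,0],[0,0,0.02,0,0,0,0],[0,0,0.024,0,0,0,0],[0,0,0.024,0,0,0,0]]'|grep -E "pos|ft_"
```

```text
position: [0.3764, -0.3125, 0.1767]
ft_force: [0.1, -0.4, -0.5]
position: [0.3998, -0.3192, 0.1777]
ft_force: [-0.6, 0.4, -1.1]
```

```bash
f(){ grep -E "pos|ft_"|tr '\n' ' ';echo; }
python3 -m pendant '[[0,0,0.004,0,0,0,0],[0,0,0.008,0,0,0,0]]'|f
python3 -m pendant '[[0,0,0.004,0,0,0,0],[0,0,0.008,0,0,0,0]]'|f
python3 -m pendant '[[0,0,0.004,0,0,0,0],[0,0,0.008,0,0,0,0]]'|f
```

```text
position: [0.4074, -0.3209, 0.1777] ft_force: [-1.8, 1.5, 0.8] 
position: [0.4156, -0.3228, 0.1776] ft_force: [-0.0, -0.4, -0.2] 
position: [0.4234, -0.3244, 0.1776] ft_force: [0.0, 0.3, -1.0]
```

```bash
f(){ grep -E "pos|ft_"|tr '\n' ' ';echo; }
python3 -m pendant '[[0,0,0.005,0,0,0,0],[0,0,0.01,0,0,0,0],[0,0,0.01,0,0,0,0]]'|f
python3 - <<'E'
from h import *
S=env.get_image("scene");T=env.get_image("top")
for n in("scene","top"):
  for d in env.tip_of(n,"toggle_ball")[:3]: print(n,d["conf"],d["centre"])
import pickle
for a in(-1,1): 
  u=np.array([.977,-.213,0])*.0307*a; X=np.array([.4496,-.3276,.103])+u; print(a,proj(S,X),proj(T,X))
E
```

```text
position: [0.4332, -0.3265, 0.1775] ft_force: [0.7, -0.2, -1.7] 
scene 0.68 [121.8, 169.4]
scene 0.59 [161.7, 189.4]
top 0.51 [402.6, 263.3]
-1 [167.9805 182.1507] [352.3277 238.9531]
1 [162.0137 192.3111] [356.2748 220.2898]
```

The force is gone and the ball is detected at (161.7,189.4), close to the predicted "on" position (162,192). Back off and rise.

```bash
python3 -m pendant '[[0,0,-0.02,0,0,0,0],[0,0,-0.03,-0.02,0,0,0],[0,0,-0.03,-0.07,0,0,0],[0,0,-0.03,-0.12,0,0,0],[0,0,-0.03,-0.12,0,0,0]]'|grep -E "pos|ft_"; python3 - <<'E'
from h import *
S=env.get_image("scene")
print([(d["conf"],d["centre"]) for d in env.tip_of("scene","toggle_ball")[:3]])
g=cv2.cvtColor(S["image"],6)
r=g[170:205,150:178];print(r[::2,::2])
E
python3 go.py .42 -.05 .30 -10
```

```text
position: [0.404, -0.3208, 0.3012]
ft_force: [0.1, -0.3, -1.8]
[(0.4, [160.3, 192.9])]
[[159 159 159 160 161 161 161 162 162 162 163 164 164 164]
 [160 160 161 161 161 161 162 162 162 162 163 163 163 164]
 [159 160 161 160 161 161 161 162 162 163 163 164 164 164]
 [161 161 161 162 163 162 163 164 163 164 164 165 166 165]
 [161 160 160 161 161 161 161 162 162 162 163 163 163 163]
 [161 161 162 162 162 162 163 162 162 162 163 163 164 164]
 [162 161 162 162 163 163 163 163 163 164 163 163 164 164]
 [162 163 163 163 164 164 164 164 165 164 164 164 164 164]
 [162 163 164 164 163 156 154 161 164 165 165 165 165 165]
 [166 166 166 164 129  87  80 106 146 165 165 165 165 166]
 [165 165 165 151  82  64  65  65 102 160 164 165 165 166]
 [164 165 165 140  63  58  61  56  73 142 157 158 161 162]
 [163 164 164 153  73  44  45  42  65 103 110 111 116 118]
 [163 164 164 158 103  58  42  48  88 103 104 104 103 105]
 [161 161 160 134 105  97  69  69  76  83  83  86 101 104]
 [165 165 155 113 103  93  66  66  69  68  61  59 100 104]
 [161 158 128 104 103  90  57  57  60  61  56  81 104 106]
 [162 144 106 103 103  99  90  83  77  68  72  99 104 104]]
t 19.6 pos [ 0.4032 -0.3199  0.2972] yaw -12.24 F [ 0.9261  0.2115 -0.7164] w 0.0192 gf 78.9 q [-52.  16.  74.  -0.  89. -39.]
shift [ 0.2673 -0.0408 -0.0028] turn [-0.0003 -0.0002 -0.039 ]
```

The ball is at (162,192.5), so the lever is on. Now take the rod back to the rack.

```bash
python3 -m pendant '[[0,0.05,-0.01,0,0,0,0],[0,0.1,-0.02,0,0,0,0],[0,0.15,-0.03,0,0,0,-0.02],[0,0.2,-0.04,0,0,0,-0.04],[0,0.25,-0.04,0,0,0,-0.04]]'|grep -E "pos|ft_"; python3 go.py .4459 .3787 .30 -9
```

```text
position: [0.4165, -0.0655, 0.2963]
ft_force: [0.5, -1.1, -0.9]
t 20.23 pos [ 0.4165 -0.0655  0.2963] yaw -9.96 F [ 0.5133 -1.146  -0.8714] w 0.019 gf 78.9 q [-25.   7.  87.  -0.  86. -15.]
shift [ 0.4426 -0.0479 -0.0033] turn [-0.0027 -0.0008 -0.0168]
```

```bash
python3 -m pendant '[[0,0.055,-0.006,-0.003,0,0,-0.017],[0,0.11,-0.012,-0.003,0,0,-0.017],[0,0.165,-0.018,-0.003,0,0,-0.017],[0,0.22,-0.024,-0.003,0,0,-0.017],[0,0.275,-0.03,-0.003,0,0,-0.017]]'|grep -E "pos|ft_"; python3 go.py .4459 .3787 .30 -9
```

```text
position: [0.4346, 0.2105, 0.299]
ft_force: [0.9, -0.9, -0.8]
t 20.85 pos [0.4346 0.2105 0.299 ] yaw -8.97 F [ 0.907  -0.8779 -0.8166] w 0.0196 gf 78.9 q [12. 13. 79. -0. 88. 21.]
shift [ 0.1679 -0.0151 -0.0011] turn [-0.0028  0.0012  0.0006]
```

```bash
python3 -m pendant '[[0,0.05,-0.005,0,0,0,0],[0,0.1,-0.01,0,0,0,0],[0,0.15,-0.015,0,0,0,0],[0,0.166,-0.015,0,0,0,0],[0,0.166,-0.015,0,0,0,0]]'|grep -E "pos|ft_"; python3 go.py .4459 .3787 .2597 -9
python3 - <<'E'
from h import *
S=env.get_image("scene");p=env.observe()["position"];print(proj(S,p-[0,0,.107]))
g=cv2.cvtColor(S["image"],6)
print(g[146:172:2,366:386])
E
```

```text
position: [0.4461, 0.3751, 0.299]
ft_force: [-0.3, -0.1, -1.3]
t 21.48 pos [0.4461 0.3751 0.299 ] yaw -8.91 F [-0.3021 -0.0983 -1.3159] w 0.0192 gf 78.9 q [28. 24. 63. -0. 93. 37.]
shift [ 0.0036 -0.0007  0.0393] turn [-0.0021  0.002   0.0015]
[373.4213 161.3567]
[[162 162 162 162 161 161 160 159 153 135 104  79  87 114 135 143 150 157
  161 161]
 [163 163 162 163 163 163 163 163 160 147 119  94 107 139 158 162 162 162
  162 162]
 [161 161 162 162 161 162 162 161 157 137 103  92 117 147 160 162 162 162
  162 161]
 [164 164 164 163 164 163 164 163 159 137 102  97 127 156 164 164 164 164
  164 164]
 [161 161 160 161 162 162 161 161 155 132  97 100 131 156 162 163 162 163
  163 162]
 [159 159 159 159 159 160 160 157 144 116  93 104 135 154 159 159 159 160
  159 159]
 [159 159 160 160 160 160 159 156 138 107  93 115 144 157 160 159 159 159
  159 159]
 [161 161 161 161 161 161 160 157 143 118 113 134 155 160 161 160 160 160
  160 159]
 [161 161 161 161 161 161 160 161 159 156 156 158 160 160 160 160 160 159
  159 159]
 [161 161 161 161 161 161 161 162 161 161 161 161 161 161 161 161 161 161
  161 160]
 [158 159 159 159 159 160 159 159 160 160 160 160 160 161 161 161 160 161
  160 160]
 [161 161 161 161 161 162 162 163 162 162 162 162 163 163 163 163 162 162
  162 162]
 [160 161 161 161 161 162 161 161 162 162 162 161 162 162 162 162 162 162
  162 163]]
```

The tip appears about 1.5 px (~5 mm, ~2.7°) tilted towards +y since the grasp, so the slide dragged it round in the pads. I'll correct this with a small turn about tool y and lower to just above the hole.

```bash
python3 -m pendant '[[0,0.003,-0.001,0.03,0,-0.03,0],[0,0.003,-0.001,0.06,0,-0.045,0],[0,0.003,-0.001,0.085,0,-0.045,0],[0,0.003,-0.001,0.085,0,-0.045,0]]'|grep -E "pos|rot|ft_"; python3 - <<'E'
from h import *
S=env.get_image("scene");p=env.observe()["position"];print([proj(S,p-[0,0,d]) for d in(.037,.107)])
x,y=335,145
cv2.imwrite("pics/back.png",cv2.resize(S["image"][y:y+70,x:x+70],None,fx=8,fy=8,interpolation=cv2.INTER_CUBIC))
E
```

```text
position: [0.4455, 0.3765, 0.2143]
tool_rot: [[0.157, 0.988, -0.01], [0.986, -0.157, -0.047], [-0.048, -0.003, -0.999]]
ft_force: [-0.1, -0.1, -0.1]
[array([373.602, 164.772]), array([370.6616, 181.9825])]
```

View pics/back.png

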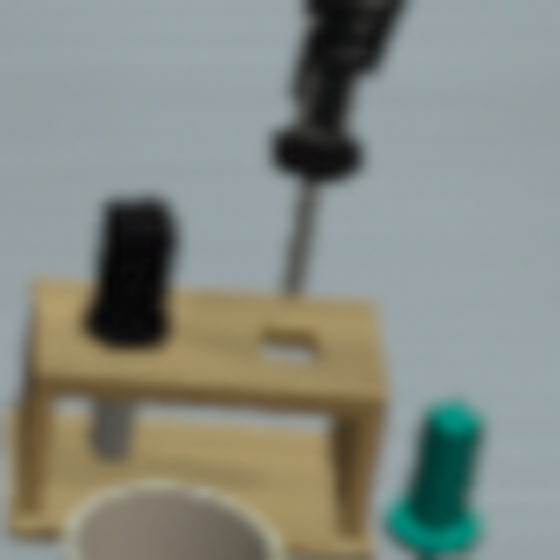

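The rod is now vertical, with its tip at crop (291,295) directly above the hole at (290,343). Both the column and the row match the recorded place. Insert.

```bash
f(){ grep -E "pos|ft_"|tr '\n' ' ';echo; }
python3 -m pendant '[[0,0.0035,0,0.015,0,0,0],[0,0.0035,0,0.03,0,0,0],[0,0.0035,0,0.03,0,0,0]]'|f
python3 -m pendant '[[0,0.001,0,0.01,0,0,0],[0,0.001,0,0.02,0,0,0],[0,0.001,0,0.02,0,0,0]]'|f
python3 go.py .4465 .3787 .1219 -9
```

```text
position: [0.4456, 0.38, 0.1841] ft_force: [-0.2, -0.4, -0.0] 
position: [0.4458, 0.3802, 0.1645] ft_force: [-0.8, -0.5, -0.2] 
t 22.82 pos [0.4458 0.3802 0.1645] yaw -8.96 F [-0.8091 -0.477  -0.1824] w 0.0194 gf 78.8 q [30. 30. 75. -2. 77. 39.]
shift [0.0006 0.001  0.0426] turn [-0.0014  0.0461  0.0006]
```

The tip is through the board without contact. Lower until the collar seats.

```bash
f(){ grep -E "pos|ft_"|tr '\n' ' ';echo; }
python3 -m pendant '[[0,0,0,0.012,0,0,0],[0,0.001,0,0.024,0,0,0],[0,0.001,0,0.035,0,0,0],[0,0.001,0,0.035,0,0,0]]'|f
python3 -m pendant '[[0,0,0,0.004,0,0,0],[0,0,0,0.004,0,0,0]]'|f
python3 -m pendant '[[0,0,0,0.002,0,0,0],[0,0,0,0.002,0,0,0]]'|f
```

```text
position: [0.4457, 0.3796, 0.1293] ft_force: [0.6, 0.0, -0.2] 
position: [0.4461, 0.3797, 0.1265] ft_force: [-0.8, -0.2, -0.7] 
position: [0.446, 0.3796, 0.1245] ft_force: [-0.5, -0.8, -0.7]
```

```bash
f(){ grep -E "pos|ft_"|tr '\n' ' ';echo; }
python3 -m pendant '[[0,0,0,0.002,0,0,0],[0,0,0,0.002,0,0,0]]'|f
python3 -m pendant '[[0,0,0,0.001,0,0,0],[0,0,0,0.001,0,0,0]]'|f
```

```text
position: [0.446, 0.3794, 0.1223] ft_force: [0.0, 0.1, -1.6] 
position: [0.4461, 0.3795, 0.1217] ft_force: [-1.7, 0.0, 1.8]
```

The collar is seated at z ≈ .122, the same as at the grasp. Release it and withdraw upward.

```bash
f(){ grep -E "pos|ft_|width"|tr '\n' ' ';echo; }
python3 -m pendant '[[0.3,0,0,0,0,0,0],[0.5,0,0,0,0,0,0],[0.6,0,0,0,0,0,0],[0.6,0,0,0,0,0,0]]'|f
python3 -m pendant '[[0.6,0,0,-0.02,0,0,0],[0.6,0,0,-0.05,0,0,0],[0.6,0,0,-0.1,0,0,0],[0.6,0,0,-0.15,0,0,0],[0.6,0,0,-0.15,0,0,0]]'|f
python3 go.py .30 .45 .27 -9
```

```text
position: [0.446, 0.3794, 0.1214] ft_force: [0.1, -0.3, 0.3] grip_width: 0.0513 
position: [0.4479, 0.3868, 0.2753] ft_force: [-0.4, -0.2, -0.6] grip_width: 0.0512 
t 25.45 pos [0.4479 0.3868 0.2753] yaw -8.95 F [-0.3904 -0.2498 -0.6344] w 0.0512 gf 0.0 q [30. 26. 63. -2. 92. 39.]
shift [ 0.0396 -0.1559  0.0028] turn [0.0063 0.0399 0.0007]
```

Move the arm clear so both cameras see the rack, then check the final state numerically, since the picture budget is used up.

```bash
python3 -m pendant '[[0.6,0.01,-0.05,0,0,0,0],[0.6,0.02,-0.1,0,0,0.02,0],[0.6,0.04,-0.15,0,0,0.04,0],[0.6,0.04,-0.15,0,0,0.04,0]]'|grep pos; python3 - <<'E'
from h import *
import pickle
ims=pickle.load(open("ims.pkl","rb"))
N={n:env.get_image(n) for n in("scene","top")}
for n in N:
    d=np.abs(N[n]["image"].astype(int)-ims[n]["image"]).max(2)
    m=(d>35).astype(np.uint8);k,_,st,c=cv2.connectedComponentsWithStats(cv2.dilate(m,np.ones((3,3))))
    print(n,[(st[i,:4].tolist(),int(st[i,4])) for i in range(1,k) if st[i,4]>14])
S=N["scene"];g=cv2.cvtColor(S["image"],6)
for r in(174,176,178,180,182): print(r,g[r,362:384])
for n in N:
  for t in("toggle_ball","rod_mid","drift_mid","can_tall_mid","can_short_mid","ink_tub"):
    print(n,t,[(round(d["conf"],2),np.round(d["centre"],1).tolist()) for d in env.tip_of(n,t)[:3]])
E
```

```text
position: [0.3022, 0.4498, 0.2689]
scene [([296, 0, 15, 14], 113), ([321, 0, 9, 9], 60), ([331, 0, 9, 15], 78), ([349, 0, 73, 130], 2567), ([313, 10, 7, 5], 30), ([295, 20, 21, 46], 218), ([317, 25, 40, 41], 377), ([411, 32, 17, 20], 138), ([266, 83, 29, 15], 183), ([300, 88, 16, 15], 152), ([286, 93, 10, 18], 71), ([231, 109, 9, 14], 73), ([273, 108, 40, 20], 278), ([245, 112, 12, 18], 89), ([253, 112, 10, 8], 41), ([156, 176, 18, 23], 268)]
top [([350, 215, 11, 16], 96), ([124, 226, 6, 7], 24), ([346, 234, 7, 11], 58), ([354, 234, 4, 9], 32), ([4, 247, 172, 137], 8749), ([26, 304, 8, 6], 36), ([247, 338, 16, 19], 128), ([69, 340, 6, 11], 46), ([40, 353, 6, 4], 18), ([74, 353, 6, 4], 21), ([275, 353, 5, 5], 20), ([246, 354, 8, 4], 24), ([271, 364, 13, 20], 125), ([79, 367, 7, 6], 29), ([208, 367, 19, 17], 115)]
174 [160 160 160 160 160 160 158 145 110  56  22  21  23  47  95 138 157 160
 161 161 161 161]
176 [158 158 159 159 159 159 154 131  81  32  12  10  12  47 102 144 158 160
 160 159 160 159]
178 [159 160 159 159 159 159 153 125  66  17   8   9  18  57 111 150 160 160
 160 160 
[... 179 characters left out ...]
1
 154 156 159 161]
scene toggle_ball [(0.67, [121.3, 169.9]), (0.41, [160.8, 193.1])]
scene rod_mid [(0.73, [386.9, 198.6]), (0.66, [368.5, 178.7])]
scene drift_mid [(0.74, [352.7, 174.8])]
scene can_tall_mid [(0.73, [371.1, 174.8]), (0.56, [244.5, 230.1]), (0.43, [264.5, 216.8])]
scene can_short_mid [(0.7, [194.4, 197.4]), (0.15, [369.3, 178.2])]
scene ink_tub [(0.66, [353.4, 226.3]), (0.48, [262.6, 233.4])]
top toggle_ball [(0.45, [401.3, 264.1]), (0.41, [356.9, 218.9])]
top rod_mid [(0.65, [128.4, 228.3]), (0.63, [123.0, 191.3])]
top drift_mid [(0.65, [153.0, 232.2])]
top can_tall_mid [(0.94, [273.0, 152.5])]
top can_short_mid [(0.62, [320.8, 216.4])]
top ink_tub [(0.79, [159.2, 194.2])]
```

Apart from the arm, only the lever and a few rod-handle pixels differ from the first images. The ball is on in both views, the rod is upright in its place, and the drift, cans and tub show no change.

```bash
python3 -c "
from rig import env
print(env.observe()['time_s'],env.close_job())"
```

```text
the job is handed in; nothing more can be done
26.65 None
```

I pushed the reset button fully in, flipped the isolator lever to on, and hung the rod upright back in its own place; the final images show the drift, both cans and the ink tub unmoved, and I handed the job in at 26.7 s (no verdict was returned).

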